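Hold the grinder's bayonet lid at its halfway (pulse) position

TASK

Put the blue lid on the coffee grinder: lower it so that its two lugs drop through the two gaps in the rim (lid pointers at the white marks) and its cap rests on the rim, then twist it clockwise to the green mark, halfway to the red lock mark, without ever going on so far that it clicks into the lock. The lid only pulses the grinder while it is held there against its return spring, so finish still gripping the lid, with its pointers at the green marks. Leave the mug, the creamer tin and the honey jar where they stand.

Things in the scene. Friction and masses are not known exactly. Their poses are not given: they have to be found in the camera images.
- lid_grip (a point): Blue lid, loose, upright on the counter, 0.1-0.16 kg, 70 mm tall, the same after a half turn. Point: on its axis, mid wing grip, 50 mm above its underside; z up. Wing grip: upright bar 54 mm long along x, 14 mm thick along y (pinch it so), reaching 20 mm below to 20 mm above this point. Under the bar a cap disc, 92 mm across, 8 mm thick, its underside 28 mm below this point.
- lid_foot (a point): Centre of the lid's underside, 50 mm below lid_grip, same axes. Grey plug 65 mm across under the cap; its lowest 6 mm is a nose tapering to 52 mm. Two lugs at +x and -x, 15 mm wide, reach 39 mm from the axis, from 6 to 12 mm above this point. Two small yellow pointers on the cap's edge at +x and -x, out to 51 mm from the axis.
- grinder_mouth (a point): Black round grinder, aluminium band, 108-120 mm across, fixed. Point: centre of its mouth, level with the rim top, 100 mm above the counter; z up. Mouth 68 mm across; two gaps in the rim at +x and -x, 22 mm wide, open to 42 mm from the axis, for the lugs; channel under the 8 mm rim. With the lid down, its cap rests on the rim, lid_grip 28 mm above this point; once turned it can rise only 2 mm.
- green_mark (a point): Green mark on the grinder's rim top, 48 mm from its axis, turned 45 degrees (0.785 rad) clockwise seen from above (+x towards -y) from the white mark at the +x gap; the red mark is 90 degrees from white. A second set of marks lies half a turn away. The lid turns only clockwise from white. A lid pointer stands over this mark at the end.
- return_ring (a joint): Sprung ring hidden under the rim, rad, 0 at rest, growing clockwise. The lugs meet it about 0.15 rad after white and push it along, so it reads about 0.15 less than the lid's turn (0.63 at green). It turns the lid back with 0.04 N m at first, 0.09 N m at green.
- latch (a joint): Small red sprung lock nub on the rim, 76 degrees clockwise of the white mark at +x; 0 m at rest. From about 70 degrees of turn a lid pointer pushes it 1 to 2 mm outward and, by about 80 degrees, clicks past it into the lock. 1500 N/m.
- mug_table_mid (a point): Blue-grey mug, 96 mm tall, 85 mm across with its handle 117 mm, bystander. Point half-way up.
- creamer_mid (a point): Creamer tin with a blue lid, 55 mm across, 82 mm tall, bystander. Point half-way up.
- honey_jar_mid (a point): Clear honey jar with a pale lid, 63 x 74 x 146 mm, bystander. Point half-way up.

How it is judged (in metres and radians):
On the way:
1. the lid is lowered through the gaps onto the rim, pointers at the white marks (z of lid_grip in the frame of grinder_mouth below 0.031 m and horizontal distance between lid_grip and grinder_mouth below 0.005 m and angle between the x axis of lid_grip and the x axis of grinder_mouth, either way round below 0.3 rad), for 0.1 s.
At the end, for the whole second after the job is handed in: The lid sits down in the grinder's mouth (cap within 3 mm of the rim, upright, centred), turned clockwise 45 degrees from the white marks to the green ones within about 10 degrees, its lugs holding the return ring against the spring, still gripped by the fingers; held so for the last second (z of lid_grip in the frame of grinder_mouth between 0.025 and 0.031 m and horizontal distance between lid_grip and grinder_mouth below 0.005 m and angle between lid_grip's own z axis and vertical below 0.1 rad and angle between the x axis of lid_grip and the x axis of grinder_mouth, either way round between 0.615 and 0.955 rad and value of joint return_ring between 0.35 and 0.95 rad and contact force between the fingers and lid above 2 N); the arm keeps its last pose, push and grip.
It fails at once if the lid is turned on into the lock (clicks past the latch) (value of joint return_ring above 1.25 rad or value of joint latch above 0.0015 m).
It fails at once if the mug is shifted by more than 2 cm or tipped (distance of mug_table_mid from where it was at the start of the episode above 0.02 m or angle between mug_table_mid's own z axis and vertical above 0.4 rad).
It fails at once if the creamer tin is shifted by more than 2 cm or tipped (distance of creamer_mid from where it was at the start of the episode above 0.02 m or angle between creamer_mid's own z axis and vertical above 0.4 rad).
It fails at once if the honey jar is shifted by more than 2 cm or tipped (distance of honey_jar_mid from where it was at the start of the episode above 0.02 m or angle between honey_jar_mid's own z axis and vertical above 0.4 rad).
It also fails if it takes over 45 s, if anything falls off the work surface, if the arm or the gripper's body presses on something with over 40 N, if the wrist force passes 120 N, or if a joint passes its speed limit or range.

ROBOT

A 6-joint arm with a two-finger parallel gripper is mounted at the origin on a cart in front of the work surface, level with it; the furniture and walls round the work are solid. World frame = base frame: x ahead of the robot, y to its left, z up, the work surface at z = 0. Lengths are in mm, angles in rad, forces in N, time in s.
With the tool pointing down it reaches from about 350 to 975 mm from the base axis. Payload 7.1 kg.
Tool frame: the origin (TCP) lies midway between the tips of the shut fingers; the grasp point (between the pads) lies ctrl.tcp_to_grasp behind it (ctrl.tcp_to_grasp is the distance from the TCP to the grasp point, in mm); z points along the fingers, y is the direction in which the jaws open and shut (so a half turn about z gives the same grasp; the last joint's range is limited). The gripper opens to 88 mm and grips with 3 to 60 N. Pads are 20 mm wide; open, the fingers measure 115 mm over their backs; the gripper's body (75 mm by 178 mm) begins 61 mm behind the grasp point.
Start: joints at [1.319, 0.423, 1.63, -0, 1.089, -0.019], TCP at [144.158, 608.131, 222.675] pointing down, gripper open.
Joint ranges: [-3, 3], [-0.9, 2.11], [0.09, 2.58], [-1.31, 4.45], [0.11, 2.69], [-2.54, 2.54]. Speed limits (rad/s): [2.39, 2.39, 3.01, 3.14, 3.14, 3.14].

INTERFACE

Orientations are given as a rotation vector (axis times angle).
In Python, from workcell import ctrl gives the robot as it stands.
- The arm moves only by the tool play_rows, never from a script. Its argument "increments" is text: rows parted by semicolons, each of 5 numbers parted by spaces: the opening, from 0 (shut) to 1 (fully open), then the shift along the world's x, y, z in m, then the turn about the world's z in degrees. A call has 1 to 20 rows; each row shifts and turns the commanded pose from where the row before left it; what a row does not reach is not made up. A row lasts 1/10 s, in which the tool goes at most 50 mm and 8.59 degrees, less where a joint would pass 70% of its speed; a pose out of reach is approached as far as the arm can. A call is refused whole if a number of a shift passes 0.05 or a number of a turn 8.59, either way. A call with a gripper value outside its range is refused whole. The fingers move at their own pace and stop on an object; the grip force is fixed at half the most. Time passes only in rows, so rows that do not move let the fingers close. It gives the time, the measured TCP pose, the force and the opening at its end, in the units of the state.
- ctrl.get_obs(): the state, without advancing time (a new reading comes with each control period).
- ctrl.get_image(name): name is "scene" or "top" or "wrist"; returns a dict with "img" (400x640x3 uint8, red, green, blue), "range_z" (400x640 float32, mm along the optical axis (not along the pixel's ray), 0 where there is no reading), "vertical_fov" (degrees; the focal length in pixels is half the picture's height over the tangent of half this angle, whatever the lens; pixels are square), "cx", "cy" (the principal point, pixels), "origin" and "attitude" of the camera in the world. Camera axes: x right, y down, z forward; pixel columns grow to the right and rows downward; lengths in mm; the calibration is good to about 2 mm. A picture is of the moment at which its call begins.
- ctrl.close_job(): hands the job in, once; it reports no verdict.
The state is a dict: "t": time; "qpos": joint angles; "qvel": joint speeds; "joint_torque": joint torques, N m; "ee_pos": TCP position; "orientation": TCP orientation; "ft_force": force on the tool from outside, world axes, zero at the start; "moment": the same for the moment, N m; "width": finger opening in mm.
Only numpy, scipy, OpenCV 4.12 (cv2) and the standard library are available. Lean on these libraries where they do the work, as an engineer would, in place of code of your own. Each camera call takes 0.05 s, during which the arm holds its last target. There are 200 camera calls.

## Working session

There is one attempt and no reset: what is moved stays moved. The work goes in short steps, Python scripts to look and compute and a tool call to move; the robot and the scene stay as the last step left them, time stands still between calls to the robot, and variables do not carry over. Pictures are saved under pics/ and viewed, on a budget of 10 in all, crops included, one or two more only if the job needs it, and the job is handed in when it is done.

Besides the shell and the picture viewer there is one more tool, called after ">>>" by a JSON object that holds its "op" and its "data". play_rows: Moves the arm, as the interface text tells. Its arguments: {"type":"object","properties":{"increments":{"type":"string"}},"required":["increments"]}

```bash
mkdir -p pics; cat > h.py <<'E'
import numpy as np, cv2
from scipy.spatial.transform import Rotation as R
from workcell import ctrl
def grab(n):
    d=ctrl.get_image(n); return d
def save(d,f): cv2.imwrite('pics/'+f,cv2.cvtColor(d['img'],cv2.COLOR_RGB2BGR))
def att(d):
    a=np.array(d['attitude'],float)
    return a if a.shape==(3,3) else R.from_rotvec(a).as_matrix()
def foc(d): return 200/np.tan(np.radians(d['vertical_fov'])/2)
def rays(d,uv):
    uv=np.atleast_2d(uv).astype(float);f=foc(d)
    return np.c_[(uv[:,0]-d['cx'])/f,(uv[:,1]-d['cy'])/f,np.ones(len(uv))]@att(d).T
def plane(d,uv,z):
    r=rays(d,uv);o=np.array(d['origin']);return o+r*((z-o[2])/r[:,2])[:,None]
def cloud(d):
    v,u=np.mgrid[:400,:640];r=rays(d,np.c_[u.ravel(),v.ravel()])
    return (np.array(d['origin'])+r*d['range_z'].reshape(-1,1)).reshape(400,640,3)
E
python3 - <<'E'
from h import *
o=ctrl.get_obs();print(o,ctrl.tcp_to_grasp)
for n in ['scene','top']:
    d=grab(n);save(d,n+'0.png');print(n,{k:d[k] for k in d if k not in('img','range_z')});np.save(n+'0.npy',d,allow_pickle=True)
E
```

```text
{'t': 0.0, 'qpos': array([ 1.31901536e+00,  4.23851354e-01,  1.63069905e+00, -1.99070686e-05,
        1.08859226e+00, -1.89949788e-02]), 'qvel': array([ 4.52560915e-04,  1.85124722e-05,  1.15130819e-03,  9.82475751e-04,
       -2.32008654e-04, -8.01249980e-04]), 'joint_torque': array([ 2.30284953e-03, -5.44621110e+01, -2.73667824e+01,  6.44582463e-02,
        2.27245566e-02, -1.41539431e-04]), 'ee_pos': array([144.01755738, 607.6015178 , 221.89157901]), 'orientation': array([-3.64797520e-01, -3.12014689e+00,  2.41606089e-03]), 'ft_force': array([ 0.31444852, -0.12950077, -0.16644727]), 'moment': array([-0.04683576,  0.03790305,  0.05272687]), 'width': 87.71419495361938} 18.700000000000003
scene {'vertical_fov': 44.628466374790534, 'cx': 323.1368681767515, 'cy': 201.07860539615183, 'origin': array([ 134.30156097, -888.20536726, 1015.89055954]), 'attitude': array([-2.29569474,  0.57387896, -0.22458976])}
top {'vertical_fov': 56.49367296233044, 'cx': 313.93772081615367, 'cy': 200.73345224741016, 'origin': array([401.77042523, -83.93879899, 967.42149402]), 'attitude': array([-2.15066313,  2.14319637, -0.17827054])}
```

View pics/top0.png

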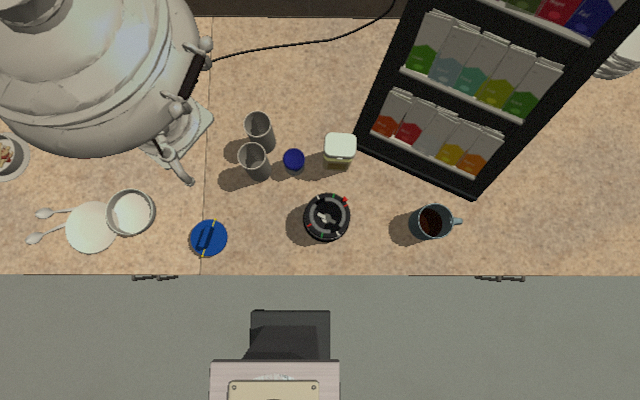

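View pics/scene0.png

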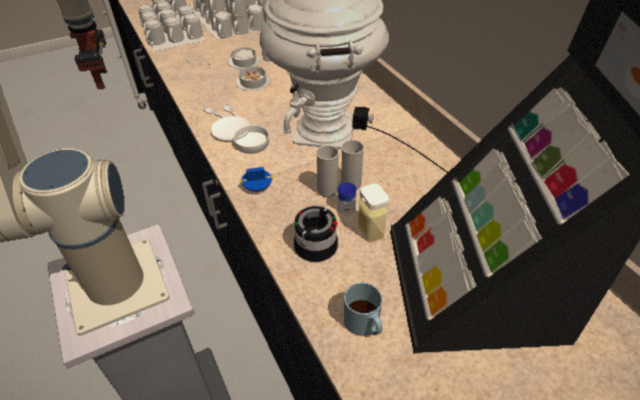

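The top view shows the lid at about px (208,238), with yellow pointers roughly up and down. The grinder is at (327,217), with the creamer and honey jar behind it and the mug to the right at (430,222). Next I measure the lid and the grinder.

```bash
python3 - <<'E'
from h import *
d=np.load('top0.npy',allow_pickle=True).item()
P=cloud(d);img=d['img'];hsv=cv2.cvtColor(img,cv2.COLOR_RGB2HSV)
H,S,V=[hsv[...,i].astype(int) for i in range(3)]
v,u=np.mgrid[:400,:640]
# lid
L=(abs(u-208)<28)&(abs(v-238)<28)&(H>100)&(H<125)&(S>120)
z=P[...,2][L];print('lid z hist',np.histogram(z,bins=12))
c=L&(P[...,2]<40)&(P[...,2]>20); b=L&(P[...,2]>55)
(cx,cy),r=cv2.minEnclosingCircle(np.argwhere(c)[:,::-1].astype(np.float32));print('cap',cx,cy,r,plane(d,[[cx,cy]],30))
rect=cv2.minAreaRect(np.argwhere(b)[:,::-1].astype(np.float32));print('bar',rect,plane(d,cv2.boxPoints(rect),70))
Y=(abs(u-208)<32)&(abs(v-238)<32)&(H>20)&(H<35)&(S>140)&(V>120)&(P[...,2]>10)
n,lab,st,ce=cv2.connectedComponentsWithStats(Y.astype(np.uint8));
for i in range(1,n): print('yel',st[i],ce[i],plane(d,ce[i:i+1],28))
G=(abs(u-327)<32)&(abs(v-217)<32)
m=G&(abs(P[...,2]-100)<6); 
pts=P[m];print('rim',len(pts),np.median(pts,0),pts.min(0),pts.max(0))
for nm,mm in dict(red=((H<8)|(H>172))&(S>150)&(V>90),green=(H>45)&(H<85)&(S>100),white=(S<50)&(V>170)).items():
    mm=mm&G&(P[...,2]>60);n,lab,st,ce=cv2.connectedComponentsWithStats(mm.astype(np.uint8))
    for i in range(1,n): print(nm,st[i,4],ce[i],plane(d,ce[i:i+1],100)[0])
crop=lambda x,y:cv2.resize(img[y-35:y+35,x-35:x+35],(400,400),interpolation=cv2.INTER_NEAREST)
cv2.imwrite('pics/crop0.png',np.hstack([crop(208,238),crop(327,217)])[...,::-1])
E
```

```text
lid z hist (array([995,   0,   0,   0,   0,   0,   0,   0,   0,   0,   0,   2]), array([-9.37119957e-01,  7.97594312e+01,  1.60455982e+02,  2.41152534e+02,
        3.21849085e+02,  4.02545636e+02,  4.83242187e+02,  5.63938738e+02,
        6.44635289e+02,  7.25331841e+02,  8.06028392e+02,  8.86724943e+02,
        9.67421494e+02]))
cap 208.53846740722656 237.46153259277344 18.452829360961914 [[452.91057569 168.38122545  30.        ]]
bar ((204.75001525878906, 235.25001525878906), (7.273238658905029, 24.665767669677734), 18.434947967529297) [[430.81922625 183.19055988  70.        ]
 [486.86371696 167.28468211  70.        ]
 [481.37291543 150.46984244  70.        ]
 [425.42191995 166.52868939  70.        ]]
yel [214 218   2   2   4] [214.5 218.5] [[500.81423924 156.0910288   28.        ]]
yel [213 223   1   1   1] [213. 223.] [[489.40161076 159.36823625  28.        ]]
yel [212 225   1   1   1] [212. 225.] [[484.34019813 161.65797696  28.        ]]
yel [204 249   1   1   1] [204. 249.] [[424.29901356 178.89080045  28.        ]]
yel [203 252   1   1   1] [203. 252.] [[416.87833313 181.0206
[... 366 characters left out ...]
3 -168.10799902  100.        ]
red 10 [308.9 224.7] [479.53008961 -82.59654911 100.        ]
green 10 [333.  195.5] [ 548.92019211 -139.26225932  100.        ]
green 2 [320.5 199.5] [ 539.21116685 -109.69313658  100.        ]
green 1 [341. 199.] [ 540.62347669 -158.12629373  100.        ]
green 1 [319. 201.] [ 535.61394501 -106.15421719  100.        ]
green 1 [307. 224.] [481.15157519 -78.15306573 100.        ]
green 11 [321.36363636 235.09090909] [ 455.42577288 -111.6882539   100.        ]
green 1 [315. 234.] [457.90854473 -96.88337397 100.        ]
white 1 [318. 198.] [ 542.77050921 -103.78933051  100.        ]
white 3 [337.33333333 233.        ] [ 460.40580304 -148.88980931  100.        ]
```

View pics/crop0.png

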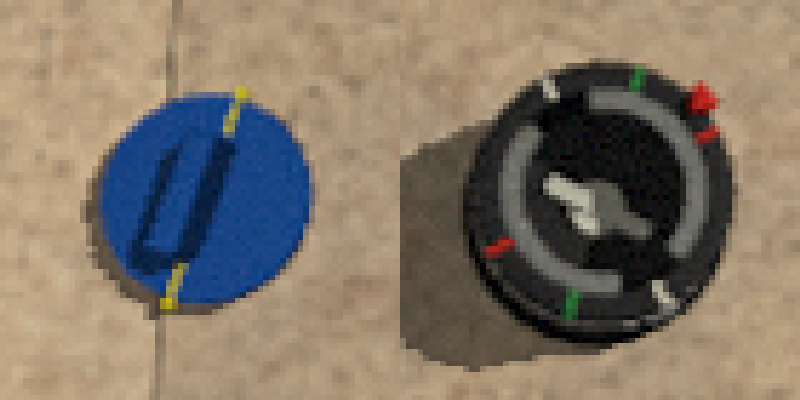

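Both poses agree across independent features:
- Lid: about (455.5, 168), x axis at −16.4°.
- Grinder: about (502, −126), white marks at +28.6°, green marks at −16.4°.

The tool's x axis is now at −13.3°.

>>> {"op": "play_rows", "data": {"increments": "1 0.026 -0.0366 0 -0.5; 1 0.026 -0.0366 0 -0.5; 1 0.026 -0.0366 0 -0.5; 1 0.026 -0.0366 0 -0.5; 1 0.026 -0.0366 0 -0.5; 1 0.026 -0.0366 0 -0.5; 1 0.026 -0.0366 0 0; 1 0.026 -0.0366 0 0; 1 0.026 -0.0366 0 0; 1 0.026 -0.0366 0 0; 1 0.026 -0.0366 -0.02 0; 1 0.026 -0.0366 -0.03 0; 1 0 0 0 0; 1 0 0 0 0"}}

```text
t: 1.5
ee_pos: [453.9, 170.7, 174.1]
orientation: [-0.45, -3.107, 0.001]
ft_force: [0.8, 1.1, 0.5]
width: 87.9
```

```bash
cat >> h.py <<'E'
def tool():
    o=ctrl.get_obs();M=R.from_rotvec(o['orientation']).as_matrix()
    print('t',o['t'],'tcp',o['ee_pos'].round(1),'yaw x',np.degrees(np.arctan2(M[1,0],M[0,0])).round(2),'tilt',(M[:2,2]).round(4),'q',o['qpos'].round(3),'F',o['ft_force'].round(2),'M',o['moment'].round(3),'w',round(o['width'],2))
E
python3 - <<'E'
from h import *
tool()
d=grab('wrist');save(d,'w1.png');np.save('w1.npy',d,allow_pickle=True)
hsv=cv2.cvtColor(d['img'],cv2.COLOR_RGB2HSV);H,S,V=[hsv[...,i].astype(int) for i in range(3)]
P=cloud(d);B=(H>100)&(H<125)&(S>120)
for lo,hi in((22,36),(66,74)):
    m=B&(P[...,2]>lo)&(P[...,2]<hi);
    if m.sum(): q=np.argwhere(m)[:,::-1].astype(np.float32);r=cv2.minAreaRect(q);print(m.sum(),r,plane(d,cv2.boxPoints(r),(30 if lo<30 else 70)).round(1),cv2.minEnclosingCircle(q),plane(d,[cv2.minEnclosingCircle(q)[0]],30))
Y=((H>20)&(H<35)&(S>140)&(V>120)&(P[...,2]>15)).astype(np.uint8)
n,_,st,ce=cv2.connectedComponentsWithStats(Y)
for i in range(1,n):
    if st[i,4]>8: print('yel',st[i],plane(d,ce[i:i+1],30))
E
```

```text
t 1.5 tcp [453.9 170.7 174.1] yaw x 163.51 tilt [-0.0022 -0.0005] q [ 0.335  0.289  1.971  0.     0.883 -0.948] F [0.79 1.05 0.54] M [-0.014  0.008 -0.028] w 87.88
5354 ((214.60958862304688, 232.31906127929688), (89.3588638305664, 325.27947998046875), 66.12161254882812) [[ 443.8 -134.7   30. ]
 [ 401.5  205.6   30. ]
 [ 489.7  219.3   30. ]
 [ 549.2 -150.    30. ]] ((207.5, 217.0), 164.2293701171875) [[449.5613911   46.46198418  30.        ]]
990 ((270.0993347167969, 288.95574951171875), (38.980262756347656, 265.9466552734375), 29.098609924316406) [[624.5 -33.6  70. ]
 [421.4 173.6  70. ]
 [445.4 196.8  70. ]
 [660.   -8.4  70. ]] ((258.5, 282.5), 133.0884246826172) [[536.05568637  70.46274852  30.        ]]
```

View pics/w1.png

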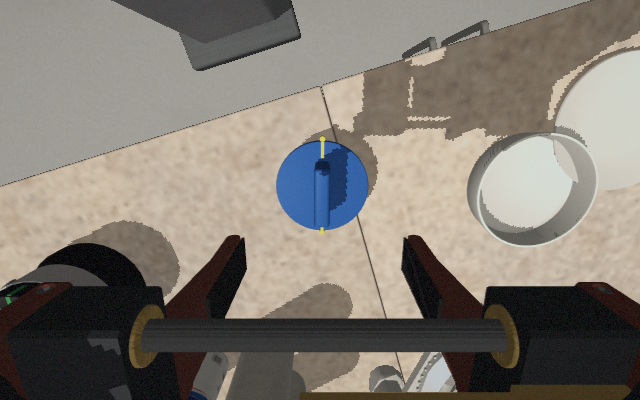

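The wrist view shows the lid at px (322,186), with pointers at (322,140) and (321,230). The jaws are square to the bar. I'll refine the pose in that window.

```bash
python3 - <<'E'
from h import *
d=np.load('w1.npy',allow_pickle=True).item()
hsv=cv2.cvtColor(d['img'],cv2.COLOR_RGB2HSV);H,S,V=[hsv[...,i].astype(int) for i in range(3)]
v,u=np.mgrid[:400,:640];W=(abs(u-322)<52)&(abs(v-186)<52)
B=W&(H>100)&(H<125)&(S>120)
c,r=cv2.minEnclosingCircle(np.argwhere(B)[:,::-1].astype(np.float32));print(c,r,plane(d,[c],30),d['origin'])
Y=(W&(H>20)&(H<35)&(S>140)&(V>120))
a=plane(d,[[u[Y&(v<150)].mean(),v[Y&(v<150)&(v<143)].mean()],[u[Y&(v>226)].mean(),v[Y&(v>226)].mean()]],28)
print(a,a.mean(0),np.degrees(np.arctan2(*(a[1]-a[0])[1::-1])))
E
```

```text
(322.0, 185.22500610351562) 45.666831970214844 [[450.58775495 168.28653331  30.        ]] [374.69852279 193.3364485  336.35468542]
[[406.30334591 181.60380278  28.        ]
 [         nan          nan          nan]] [nan nan nan] nan<stdin>:8: RuntimeWarning: Mean of empty slice.
  ret = ret.dtype.type(ret / rcount)
```

>>> {"op": "play_rows", "data": {"increments": "1 0 -0.002 -0.04 0; 1 0 0 -0.04 0; 1 0 0 -0.03 0; 1 0 0 -0.018 0; 1 0 0 -0.008 0; 1 0 0 0 0; 0 0 0 0 0; 0 0 0 0 0; 0 0 0 0 0; 0 0 0 0 0; 0 0 0 0 0; 0 0 0 0 0; 0 0 0 0 0"}}

```text
t: 2.85
ee_pos: [454.2, 169.6, 38.9]
orientation: [-0.447, -3.11, -0.0]
ft_force: [0.6, 0.1, 0.2]
width: 35.5
```

```bash
python3 - <<'E'
from h import *
tool()
E
```

```text
t 2.85 tcp [454.2 169.6  38.9] yaw x 163.65 tilt [-0.  0.] q [ 0.333  0.532  2.034  0.     0.575 -0.953] F [0.6  0.05 0.19] M [-0.027  0.003  0.008] w 35.48
```

Fingers are still closing. I'll finish the close and lift.

>>> {"op": "play_rows", "data": {"increments": "0 0 0 0 0; 0 0 0 0 0; 0 0 0 0 0; 0 0 0 0 0; 0 0 0 0 0; 0 0 0 0 0; 0 0 0 0.01 0; 0 0 0 0.03 0; 0 0 0 0.04 0; 0 0 0 0.04 0; 0 0 0 0.03 0; 0 0 0 0 0"}}

```text
t: 4.05
ee_pos: [456.7, 170.5, 193.5]
orientation: [0.445, 3.102, 0.006]
ft_force: [0.6, 0.3, -1.8]
width: 14.0
```

```bash
python3 - <<'E'
from h import *
tool()
E
```

```text
t 4.05 tcp [456.7 170.5 193.5] yaw x 163.66 tilt [0.0079 0.0028] q [ 0.333  0.259  1.958  0.     0.917 -0.953] F [ 0.56  0.34 -1.8 ] M [ 0.005 -0.017 -0.04 ] w 14.04
```

>>> {"op": "play_rows", "data": {"increments": "0 0.006 -0.037 0 5.6; 0 0.006 -0.037 0 5.6; 0 0.006 -0.037 0 5.6; 0 0.006 -0.037 0 5.6; 0 0.006 -0.037 0 5.6; 0 0.006 -0.037 0 5.6; 0 0.006 -0.037 0 5.6; 0 0.005 -0.036 0 5.8; 0 0 0 -0.02 0; 0 0 0 0 0; 0 0 0 0 0; 0 0 0 0 0"}}

```text
t: 5.25
ee_pos: [501.2, -124.7, 169.2]
orientation: [0.779, -3.043, -0.0]
ft_force: [-0.0, -0.1, -0.1]
width: 13.7
```

```bash
python3 - <<'E'
from h import *
tool()
I=[]
for n in ('wrist','top'):
    d=grab(n);np.save(n+'2.npy',d,allow_pickle=True);I.append(d['img'])
cv2.imwrite('pics/a2.png',I[0][...,::-1])
c=cv2.resize(I[1][150:280,250:410],None,fx=4.5,fy=4.5,interpolation=cv2.INTER_CUBIC)
cv2.imwrite('pics/b2.png',c[...,::-1])
E
```

```text
t 5.25 tcp [ 501.2 -124.7  169.2] yaw x -151.3 tilt [-0.0001  0.0001] q [-0.267  0.339  1.91   0.     0.893 -2.339] F [-0.  -0.1 -0.1] M [0.074 0.046 0.035] w 13.73
```

View pics/a2.png

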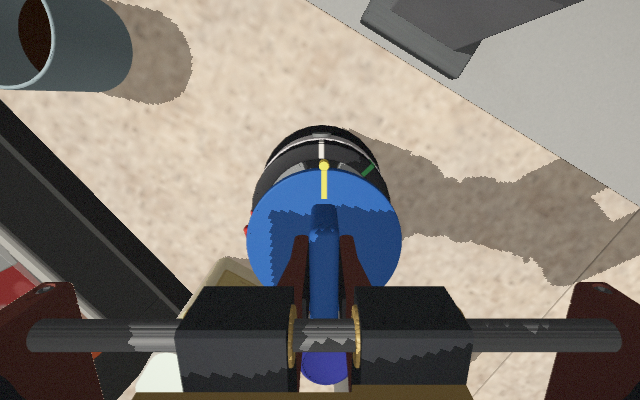

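View pics/b2.png

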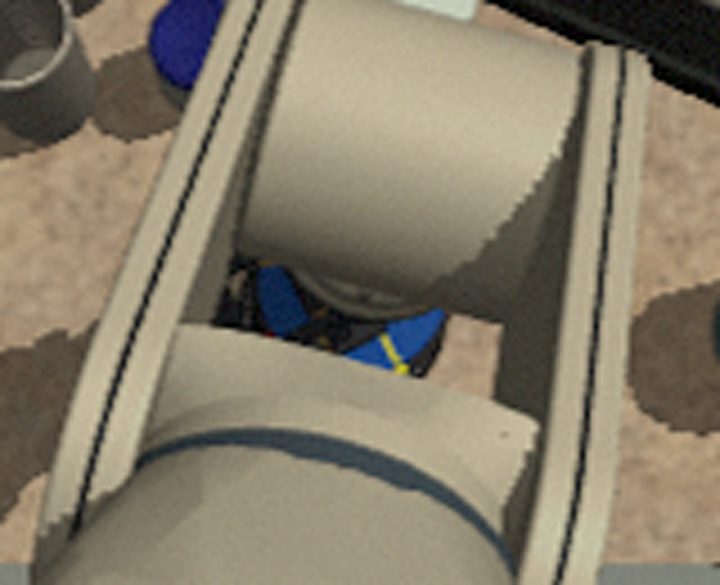

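The wrist view shows the lid pointer at (324,165), almost in line with the white mark at (321,148), and the green mark at (368,171). From one image I'll compute the cap circle and the mark positions.

```bash
python3 - <<'E'
from h import *
from scipy.optimize import least_squares
d=np.load('wrist2.npy',allow_pickle=True).item();img=d['img']
hsv=cv2.cvtColor(img,cv2.COLOR_RGB2HSV);H,S,V=[hsv[...,i].astype(int) for i in range(3)]
v,u=np.mgrid[:400,:640];P=cloud(d)
Bm=(abs(u-324)<85)&(v>160)&(v<270)&(H>100)&(H<125)&(S>120)
print('cap z',np.median(P[...,2][Bm&(v<200)]))
cz=160.
pts=[]
for row in range(185,262,3):
    c=np.where(Bm[row])[0]
    if len(c): pts+=[(c.min()-.5,row),(c.max()+.5,row)]
W=plane(d,pts,cz-1)[:,:2]
s=least_squares(lambda p:np.hypot(*(W-p[:2]).T)-46,[501,-125],loss='soft_l1');print('lid centre',s.x,'res',np.abs(s.fun).mean())
s3=least_squares(lambda p:np.hypot(*(W-p[:2]).T)-p[2],[501,-125,46],loss='soft_l1');print('free r',s3.x)
Y=(abs(u-324)<10)&(v>155)&(v<205)&(H>20)&(H<35)&(S>120)
ye=plane(d,np.argwhere(Y)[:,::-1],cz)[:,:2];vv=np.linalg.svd(ye-ye.mean(0))[2][0];print('yellow dir',np.degrees(np.arctan(vv[1]/vv[0])),'mean',ye.mean(0),'tip',plane(d,[[324,165]],cz-3)[0])
Wm=(abs(u-321)<8)&(v>141)&(v<160)&(S<50)&(V>150)
Gm=(abs(u-368)<14)&(abs(v-171)<12)&(H>45)&(H<85)&(S>90)
w=plane(d,np.argwhere(Wm)[:,::-1],100)[:,:2];g=plane(d,np.argwhere(Gm)[:,::-1],100)[:,:2]
print('white',len(w),w.mean(0),np.argwhere(Wm)[:,::-1].min(0),np.argwhere(Wm)[:,::-1].max(0),'green',len(g),g.mean(0))
for nm,a in(('w',w),('g',g)):
    x=np.linalg.svd(a-a.mean(0))[2][0];print(nm,'dir',np.degrees(np.arctan(x[1]/x[0])))
for th in (28.6,):
    c,s_=np.cos(np.radians(th)),np.sin(np.radians(th));print('centre from w',w.mean(0)+48*np.array([c,s_]))
    c,s_=np.cos(np.radians(th-45)),np.sin(np.radians(th-45));print('centre from g',g.mean(0)+48*np.array([c,s_]))
# grinder outer rim edge
m=(abs(P[...,2]-100)<4)&(abs(u-324)<85)&(v<200)&(v>120);print('rim top pts',m.sum(),P[m].min(0),P[m].max(0))
E
```

```text
cap z 160.1545189383451
lid centre [ 499.96721173 -125.754885  ] res 0.37939261784332656
free r [ 499.21491682 -126.17292564   45.48608515]
yellow dir 28.5106211260619 mean [ 462.57973619 -146.27153703] tip [ 458.07818664 -148.45787042  157.        ]
white 80 [ 459.52048246 -150.11125923] [319 142] [323 158] green 89 [ 455.01532898 -113.30500187]
w dir 28.537292162928484
g dir -11.99336904226149
centre from w [ 501.66366528 -127.13405004]
centre from g [ 501.06239976 -126.8573918 ]
rim top pts 2779 [ 448.14530271 -180.84010277   96.08062117] [517.015519   -87.45139981 101.97675666]
```

The lid needs a shift of about (+1, −1.5) mm and its angle already matches. I'll descend until the foot is at about z 104, then go in gently.

>>> {"op": "play_rows", "data": {"increments": "0 0.001 -0.0015 -0.01 0; 0 0 0 -0.01 0; 0 0 0 -0.006 0; 0 0 0 0 0; 0 0 0 -0.004 0; 0 0 0 -0.003 0; 0 0 0 -0.003 0; 0 0 0 0 0; 0 0 0 0 0"}}

```text
t: 6.25
ee_pos: [502.2, -126.9, 132.9]
orientation: [0.778, -3.044, -0.0]
ft_force: [-0.8, 0.1, -0.9]
width: 14.0
```

```bash
python3 - <<'E'
from h import *
tool()
E
```

```text
t 6.25 tcp [ 502.2 -126.9  132.9] yaw x -151.34 tilt [-0.  0.] q [-0.27   0.398  1.929 -0.     0.815 -2.341] F [-0.78  0.13 -0.88] M [ 0.024  0.075 -0.029] w 14.02
```

>>> {"op": "play_rows", "data": {"increments": "0 0 0 -0.003 0; 0 0 0 -0.003 0; 0 0 0 -0.003 0; 0 0 0 0 0; 0 0 0 0 0"}}

```text
t: 6.75
ee_pos: [502.2, -126.8, 123.7]
orientation: [0.778, -3.044, -0.0]
ft_force: [0.1, 0.0, -1.0]
width: 13.6
```

```bash
python3 - <<'E'
from h import *
tool()
E
```

```text
t 6.75 tcp [ 502.2 -126.8  123.7] yaw x -151.34 tilt [-0.0003  0.0001] q [-0.27   0.413  1.934  0.     0.796 -2.341] F [ 0.11  0.02 -1.01] M [ 0.05   0.008 -0.003] w 13.64
```

>>> {"op": "play_rows", "data": {"increments": "0 0 0 -0.003 0; 0 0 0 -0.002 0; 0 0 0 -0.002 0; 0 0 0 0 0; 0 0 0 0 0"}}

```text
t: 7.25
ee_pos: [502.2, -126.9, 116.8]
orientation: [0.778, -3.044, 0.0]
ft_force: [1.3, -0.0, -0.9]
width: 14.3
```

```bash
python3 - <<'E'
from h import *
tool()
E
```

```text
t 7.25 tcp [ 502.2 -126.9  116.8] yaw x -151.34 tilt [ 0. -0.] q [-0.27   0.424  1.937 -0.     0.78  -2.341] F [ 1.25 -0.04 -0.94] M [0.088 0.019 0.011] w 14.26
```

>>> {"op": "play_rows", "data": {"increments": "0 0 0 -0.001 0; 0 0 0 0 0; 0 0 0 0 0; 0 0 0 0 0"}}

```text
t: 7.65
ee_pos: [502.2, -126.9, 116.8]
orientation: [-0.778, 3.044, -0.0]
ft_force: [-3.0, 0.6, 9.6]
width: 13.9
```

```bash
python3 - <<'E'
from h import *
tool()
d=grab('wrist');save(d,'w3.png');np.save('w3.npy',d,allow_pickle=True)
E
```

```text
t 7.65 tcp [ 502.2 -126.9  116.8] yaw x -151.34 tilt [ 0.0001 -0.0001] q [-0.27   0.424  1.937 -0.     0.78  -2.341] F [-3.    0.63  9.65] M [ 0.207  0.644 -0.008] w 13.95
```

View pics/w3.png

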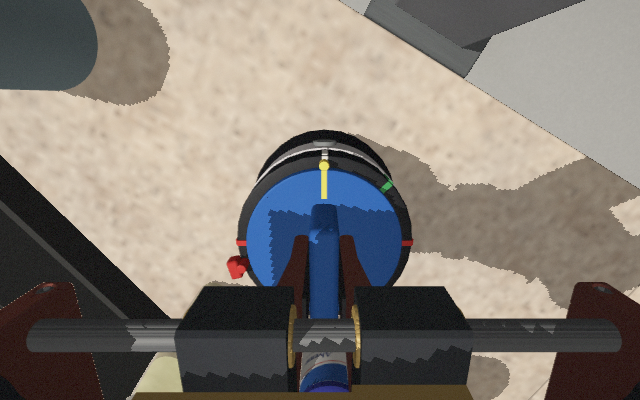

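It is seated: TCP z stopped at the predicted 116.8 with 9.6 N of contact. The pointer at (324,166) is lined up with the white mark. Now the clockwise twist, first half.

>>> {"op": "play_rows", "data": {"increments": "0 0 0 0 -3; 0 0 0 0 -3; 0 0 0 0 -4; 0 0 0 0 -4; 0 0 0 0 -4; 0 0 0 0 -4; 0 0 0 0 0; 0 0 0 0 0"}}

```text
t: 8.5
ee_pos: [502.8, -126.8, 116.8]
orientation: [-0.182, 3.135, -0.0]
ft_force: [-1.5, 0.5, 8.9]
width: 13.3
```

```bash
python3 - <<'E'
from h import *
tool()
E
```

```text
t 8.5 tcp [ 502.8 -126.8  116.8] yaw x -173.36 tilt [ 0.0013 -0.0001] q [-0.27   0.425  1.937  0.     0.779 -1.957] F [-1.54  0.53  8.9 ] M [ 0.309  0.407 -0.129] w 13.34
```

Turned 22° with Mz −0.13 N·m, which looks like the spring plus friction. Continuing to 45°.

>>> {"op": "play_rows", "data": {"increments": "0 0 0 0 -4; 0 0 0 0 -4; 0 0 0 0 -4; 0 0 0 0 -4; 0 0 0 0 -4; 0 0 0 0 -3; 0 0 0 0 0; 0 0 0 0 0; 0 0 0 0 0"}}

```text
t: 9.4
ee_pos: [503.0, -126.7, 116.8]
orientation: [0.446, 3.108, 0.001]
ft_force: [-0.9, 2.5, 8.2]
width: 14.1
```

```bash
python3 - <<'E'
from h import *
tool()
d=grab('wrist');save(d,'w4.png')
E
```

```text
t 9.4 tcp [ 503.  -126.7  116.8] yaw x 163.65 tilt [0.0015 0.0001] q [-2.700e-01  4.250e-01  1.936e+00  1.000e-03  7.790e-01 -1.556e+00] F [-0.87  2.5   8.15] M [ 0.443  0.313 -0.018] w 14.13
```

View pics/w4.png

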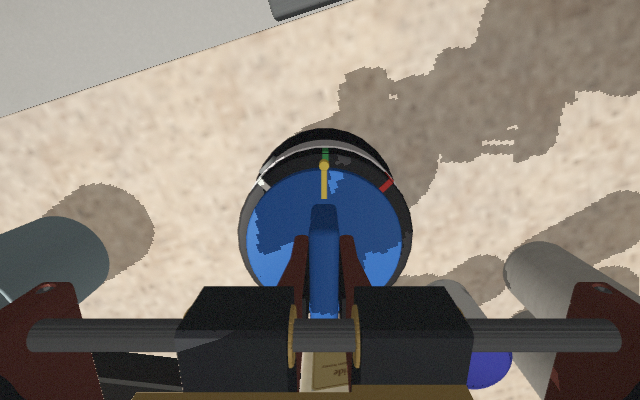

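The pointer at (324,166) sits under the green mark at (325,155), the bar is still square in the jaws, and the white mark is now to the left. I'll hold for a moment to confirm it is stable.

>>> {"op": "play_rows", "data": {"increments": "0 0 0 0 0; 0 0 0 0 0; 0 0 0 0 0; 0 0 0 0 0; 0 0 0 0 0; 0 0 0 0 0; 0 0 0 0 0; 0 0 0 0 0; 0 0 0 0 0; 0 0 0 0 0"}}

```text
t: 10.45
ee_pos: [503.0, -126.7, 116.8]
orientation: [0.446, 3.108, 0.001]
ft_force: [-0.7, 1.6, 8.0]
width: 13.8
```

```bash
python3 - <<'E'
from h import *
tool()
d=grab('wrist')
hsv=cv2.cvtColor(d['img'],cv2.COLOR_RGB2HSV);H,S,V=[hsv[...,i].astype(int) for i in range(3)]
v,u=np.mgrid[:400,:640]
for nm,m in (('yel',(H>15)&(H<35)&(S>120)&(V>80)&(v>160)&(v<200)),('green',(H>45)&(H<85)&(S>90)&(v>145)&(v<170))):
    m=m&(abs(u-324)<10);print(nm,m.sum(),u[m].mean(),v[m].mean())
tool();ctrl.close_job()
E
```

```text
t 10.45 tcp [ 503.  -126.7  116.8] yaw x 163.65 tilt [0.0015 0.0001] q [-2.700e-01  4.250e-01  1.936e+00  1.000e-03  7.790e-01 -1.556e+00] F [-0.71  1.64  7.96] M [0.433 0.28  0.   ] w 13.75
yel 227 323.8193832599119 177.07488986784142
green 80 325.05 153.2375
t 10.5 tcp [ 503.  -126.7  116.8] yaw x 163.65 tilt [0.0015 0.0001] q [-2.700e-01  4.250e-01  1.936e+00  1.000e-03  7.790e-01 -1.556e+00] F [-0.68  2.15  7.61] M [0.473 0.336 0.056] w 14.18
the job is handed in; nothing more can be done
```

The blue lid is on the grinder, turned clockwise 45° to the green mark and still held in the gripper. I handed the job in at 10.5 s without being told the verdict.

- **Seating:** I lowered the lid through the gaps with its pointer at the white mark. It stopped at the predicted height with about 9.6 N of contact, and the wrist picture showed it lined up.
- **Final position:** After holding for one second, the pointer was within about 1 pixel of the green mark in the wrist picture. The tool was 45° from its angle at white and upright, pressing down with about 8 N and gripping the 14 mm bar.
- **Lock and bystanders:** The lid's turn stayed well short of the latch. The arm passed over open counter only, so I did not re-measure the mug, tin or jar.

**Inconclusive check:** the wrist's twisting moment read −0.13 N·m at 22° of turn but about 0 at green, where the spring should give about 0.09. I put this down to sensor noise and friction, because the lid's position did not change during the hold. I could not read the return ring directly.

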